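# Ready the curing cabinet

### The job

Get the curing cabinet ready for the next casting. On each of the two control strips, slide the black grip along its track until its middle is level with the steel marker clip on that strip, and stand the steel flask that blocks the cabinet door upright in the middle of the round rubber mat and let go of it. Only then swing the cabinet door wide open by its handle (70 degrees or more) and leave it open, without shifting the clips and without pushing or knocking over the other things on the bench.

Things in the scene. Friction and masses are not known exactly. Their poses are not given: they have to be found in the camera images.
- lamp_strip: white control strip fixed to the bench, 190 long (its y axis), 70 wide (x), 16 tall; origin under its centre. Track along its middle line (x = 0), 120 mm of travel. The two strips look alike apart from the grips and may lie in either place, roughly pointing away from the robot
- lamp (a joint): position of that strip's slider grip in m, 0 to 0.12, growing towards +y of the strip (grip centre at strip y = value - 0.06); it stays where it is left, moves with 1.5 N of friction; starts below its clip's value by 30 to 115 mm
- lamp_top (a point): centre of the top of the lamp slider grip (a rectangular black block, 30 across the track, 20 along it, 45 tall, foot at 17 mm over the bench, this point 62 mm over the bench); a white line across the top marks its middle
- lamp_mark (a point): top of the steel marker clip on the lamp strip: 8 mm along the track, a fin 12 mm wide standing 14 mm above the strip's face, this point 28 mm to the strip's +x side of the track's middle line and 31 mm over the bench. The grip is set when its middle has the same strip y as this point. Clamped (over 20 N to shift) and must not be moved
- fan_strip: white control strip fixed to the bench, 190 long (its y axis), 70 wide (x), 16 tall; origin under its centre. Track along its middle line (x = 0), 120 mm of travel. The two strips look alike apart from the grips and may lie in either place, roughly pointing away from the robot
- fan (a joint): position of that strip's slider grip in m, 0 to 0.12, growing towards +y of the strip (grip centre at strip y = value - 0.06); it stays where it is left, moves with 1.5 N of friction; starts above its clip's value by 30 to 115 mm
- fan_top (a point): centre of the top of the fan slider grip (an upright black round pin, diameter 24, 45 tall, foot at 17 mm over the bench, this point 62 mm over the bench); a white line across the top marks its middle
- fan_mark (a point): top of the steel marker clip on the fan strip: 8 mm along the track, a fin 12 mm wide standing 14 mm above the strip's face, this point 28 mm to the strip's +x side of the track's middle line and 31 mm over the bench. The grip is set when its middle has the same strip y as this point. Clamped (over 20 N to shift) and must not be moved
- flask: round steel casting flask standing upright on the bench in front of the cabinet door, in its swing: body 56 diameter, 90 tall, with a foot 62 diameter and 10 tall; about 0.4 kg; origin at the centre of its underside
- mat: round black rubber mat fixed on the bench, 110 diameter, 4 thick; origin at the centre of its underside
- cabinet: white curing cabinet fixed to the bench, 200 deep (its x), 240 wide (y), 200 tall; origin under its centre; front faces its -x (towards the robot)
- door (a joint): opening angle of the cabinet's door in rad, 0 shut, up to 1.9; it starts slightly ajar (0 to 0.1). The door covers the whole front (234 wide, 190 tall, 15 thick); it turns anticlockwise seen from above about an upright hinge at the cabinet's -y edge. It swings freely with little friction and stays where it is left
- door_hinge (a point): point on the door's hinge axis (upright), at half the door's height
- door_handle (a point): middle of the door's handle: an upright round steel bar 11 thick, 100 long, 35 mm in front of the door's face (clear gap 29 mm), near the door's free edge; this point is 130 mm over the bench, so the bar's top end is 180 mm over the bench
- amber_bottle: bystander: small brown glass bottle standing between the two strips, diameter 34, 95 tall; origin at the centre of its underside
- tall_bottle: bystander: white plastic bottle with a cap, diameter 60, 165 tall, standing left of the cabinet, far side; origin at the centre of its underside
- jar: bystander: low jar, diameter 56, 60 tall, standing on top of the cabinet; origin at the centre of its underside
- spatula: bystander: spatula, 180 long, lying flat near the robot; origin at the centre of its underside; lying along its x axis
- brush: bystander: brush, 170 long, lying flat near the robot; origin at the centre of its underside; lying along its x axis
- beaker: bystander: white ceramic beaker, diameter 70, 80 tall, beyond the far ends of the strips; origin at the centre of its underside

How it is judged:
By the outcome, as a careful person would: the job done as asked, in the order asked, and still so for the second after the job is handed in, with the robot touching nothing.
It also fails if it takes over 69 s, if anything falls off the work surface, if the arm or the gripper's body presses on something with over 40 N, if the wrist force passes 120 N, or if a joint passes its speed limit or range.

### The arm

A 6-joint arm with a two-finger parallel gripper is mounted at the origin on the work surface. World frame = base frame: x ahead of the robot, y to its left, z up, the work surface at z = 0. Lengths are in m, angles in rad, forces in N, time in s.
With the tool pointing down it reaches from about 0.35 to 0.775 m from the base axis. Payload 5.5 kg.
Tool frame: the origin (TCP) lies between the finger pads; the fingertips stand 19 mm ahead of it and the grasp point (between the pads) is the TCP; z points along the fingers, y is the line along which they close (so a half turn about z gives the same grasp; the last joint's range is limited). The gripper opens to 85 mm and grips with 20 to 120 N. Pads are 22 mm wide; open, the fingers measure 114 mm over their backs; the gripper's body (76 mm by 85 mm) begins 54 mm behind the grasp point. The pads swing forward as they close: fully open they stand 13 mm farther back than shut.
Start: joints at [-1.437, 0.313, 0.046, 1.304, 0, 1.431], TCP at [0.155, -0.554, 0.25] pointing down, gripper open.
Joint ranges: [-2.76, 2.76], [-0.86, 1.69], [-1.03, 1.26], [-2.2, 2.34], [-1.47, 1.5], [-3.14, 3.14]. Speed limits (rad/s): [2.57, 2.57, 3.14, 3.14, 3.14, 3.14].

### API

Orientations are given as a unit quaternion [w, x, y, z].
In Python, from workcell import env gives the robot as it stands.
- The arm moves only by the shell command python3 -m pendant 'ROWS' [FORCE]. ROWS is JSON, a list of rows, each an object with "travel": the shift along the tool's x, y, z scaled (see below), a list of three; "rot": the turn, a rotation vector about the tool's x, y, z scaled (see below), a list of three; "fingers": the opening, from -1 (shut) to 1 (fully open). In form: [{"travel": [dx, dy, dz], "rot": [wx, wy, wz], "fingers": fingers}, ...]. A call has 1 to 10 rows; each row is the pose to reach, as a shift and turn from the pose commanded when the call began, along the tool's axes at that moment; what a row does not reach only later rows make up. The controller multiplies each number of a shift by 0.12 m and each number of a turn by 60 degrees. A row lasts 1/10 s, in which the tool goes at most 50 mm and 8.59 degrees, less where a joint would pass 70% of its speed; a pose out of reach is approached as far as the arm can. A call with a number of a shift or a turn outside -1 to 1 is refused whole. A call with a gripper value outside its range is refused whole. The fingers move at their own pace and stop on an object; FORCE is the grip in N (left out, the last holds). Time passes only in rows, so rows that repeat a pose let the fingers close. It gives the time, the measured TCP pose, the force, the opening and the grip force at its end, in the units of the state.
- env.get_state(): the state, without advancing time (a new reading comes with each control period).
- env.read_camera(name): name is "scene" or "top"; returns (picture, depth): 384x512x3 uint8, blue, green, red; 384x512 float32, m along the optical axis (not along the pixel's ray), 0 where there is no reading.
- env.camera_model(name): a dict with "fovy" (degrees; the focal length in pixels is half the picture's height over the tangent of half this angle, whatever the lens; pixels are square), "cx", "cy" (the principal point, pixels), "rvec" (rotation vector, rad) and "tvec" (3), from world to camera coordinates, as OpenCV has them. Camera axes: x right, y down, z forward; pixel columns grow to the right and rows downward; lengths in m; the calibration is good to about 2 mm. A picture is of the moment at which its call begins. camera_model takes no time and is no camera call.
- env.hand_in(): hands the job in; it is judged then, once.
Trained networks look in the newest picture that a camera, given by its name, has taken for a name from the list of things; names that differ only in an ending like _2 or _b are one class to them, and where a whole thing is asked for, a point or a joint stands for the part that bears it (a point fixed in the world has none). Each returns a list of dicts, best first, with "conf" (0 to 1); they miss things now and then, are a little off and sometimes report something else, mostly with a low value. They report only what shows in the picture. A call takes as long as a camera call.
- env.outline_of(camera, target): "mask" (384x512 bool, what is visible of it) and "xy" ([column, row] in pixels, amid what is visible of it).
The state is a dict: "clock": time; "joint_pos": joint angles; "qvel": joint speeds; "tau": joint torques, N m; "tcp_pos": TCP position; "orientation": TCP orientation; "wrist_force": force on the tool from outside, world axes, zero at the start; "ft_torque": the same for the moment, N m; "finger_gap": finger opening in m; "grip_force": force on a finger pad.
Only numpy, scipy, OpenCV 4.12 (cv2) and the standard library are available. Lean on these libraries where they do the work, as an engineer would, in place of code of your own. Each camera call takes 0.05 s, during which the arm holds its last target. There are 200 camera calls.

## Working session

There is one attempt and no reset: what is moved stays moved. The work goes in short steps, Python scripts to look and compute and a shell command to move; the robot and the scene stay as the last step left them, time stands still between calls to the robot, and variables do not carry over. Pictures are saved under pics/ and viewed, at most 10 in all, crops included, and the job is handed in when it is done.

```bash
mkdir -p pics; ls
cat > h.py <<'E'
import numpy as np, cv2
from workcell import env
def cam(n):
    m=env.camera_model(n); R=cv2.Rodrigues(np.array(m['rvec'],float))[0]; t=np.array(m['tvec'],float).ravel()
    f=192/np.tan(np.radians(m['fovy'])/2); return R,t,f,m['cx'],m['cy']
def cloud(n,depth):
    R,t,f,cx,cy=cam(n); v,u=np.mgrid[0:384,0:512]
    P=np.stack([(u-cx)/f*depth,(v-cy)/f*depth,depth],-1)
    W=(P-t)@R; W[depth<=0]=np.nan; return W
def ray(n,uv,z):
    R,t,f,cx,cy=cam(n); d=R.T@np.array([(uv[0]-cx)/f,(uv[1]-cy)/f,1]); o=-R.T@t
    return o+d*(z-o[2])/d[2]
def proj(n,p):
    R,t,f,cx,cy=cam(n); q=R@np.array(p)+t; return q[:2]/q[2]*f+[cx,cy]
E
python3 - <<'E'
from h import *
for n in('scene','top'):
    im,d=env.read_camera(n); cv2.imwrite(f'pics/{n}0.png',im); np.save(n+'.npy',d)
    W=cloud(n,d); print(n,env.camera_model(n), -cam(n)[0].T@cam(n)[1])
    for k in 'lamp_strip fan_strip lamp_top fan_top lamp_mark fan_mark flask mat cabinet door door_handle amber_bottle tall_bottle jar beaker'.split():
        r=env.outline_of(n,k)[:2]
        for o in r:
            m=o['mask']&np.isfinite(W[...,0]); P=W[m]
            print(k,round(o['conf'],2),np.round(o['xy']),m.sum(),np.round(np.median(P,0),3) if len(P) else '', np.round(np.percentile(P,[2,98],axis=0),3).tolist() if len(P) else '')
print(env.get_state())
E
```

```text
pics
scene {'fovy': 42.031454532582615, 'cx': 265.52992917615313, 'cy': 185.86221807082993, 'rvec': array([ 2.07482339,  0.92354889, -0.42256281]), 'tvec': array([-0.3791942 , -0.14097874,  1.65549197])} [ 1.26651473 -0.67424388  0.91959368]
lamp_strip 0.78 [334. 173.] 1072 [0.542 0.304 0.018] [[0.424, 0.273, 0.004], [0.609, 0.346, 0.062]]
fan_strip 0.9 [288. 202.] 1228 [0.536 0.097 0.018] [[0.445, 0.063, 0.005], [0.625, 0.14, 0.064]]
lamp_top 0.61 [339. 169.] 154 [0.556 0.302 0.047] [[0.541, 0.293, 0.018], [0.562, 0.326, 0.065]]
lamp_top 0.32 [312. 181.] 299 [0.538 0.201 0.05 ] [[0.497, 0.192, 0.007], [0.549, 0.226, 0.097]]
fan_top 0.51 [282. 192.] 106 [0.512 0.102 0.048] [[0.499, 0.094, 0.022], [0.518, 0.112, 0.066]]
lamp_mark 0.17 [338. 172.] 161 [0.556 0.303 0.047] [[0.54, 0.293, 0.018], [0.561, 0.326, 0.065]]
flask 0.98 [144. 252.] 985 [ 0.482 -0.315  0.067] [[0.437, -0.336, 0.004], [0.493, -0.281, 0.094]]
mat 0.7 [224. 213.] 293 [ 0.437 -0.037  0.006] [[0.41, -0.077, 0.001], [0.477, -0.002, 0.01]]
cabinet 0.86 [235. 296.] 17556 [ 0.795 -0.294  0.196] [[0.638, -0.392, 0.009], [0
[... 2333 characters left out ...]
int_pos': array([-1.43659388e+00,  3.13197193e-01,  4.61103602e-02,  1.30359398e+00,
        1.88054918e-05,  1.43118949e+00]), 'qvel': array([-9.15917500e-04,  7.70270846e-04,  7.63244204e-05, -6.20643105e-04,
        1.00145824e-03, -1.56273458e-03]), 'tau': array([ 4.70618630e-03, -4.80458844e+01,  2.98806113e+01,  4.90057682e-04,
        9.05588035e-05, -2.81280893e-05]), 'tcp_pos': array([ 0.15547888, -0.55362929,  0.25032903]), 'orientation': array([5.77808851e-05, 9.90643186e-01, 1.36477380e-01, 9.24664477e-06]), 'wrist_force': array([0.33988513, 0.41024727, 0.4946283 ]), 'ft_torque': array([ 0.00370337, -0.03404401,  0.00230483]), 'grip_force': 0.0, 'finger_gap': 0.08558262880369279}
```

View pics/scene0.png

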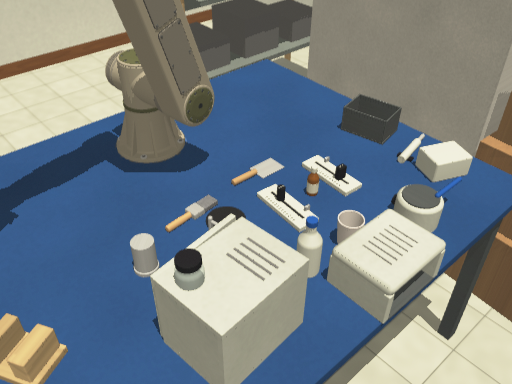

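View pics/top0.png

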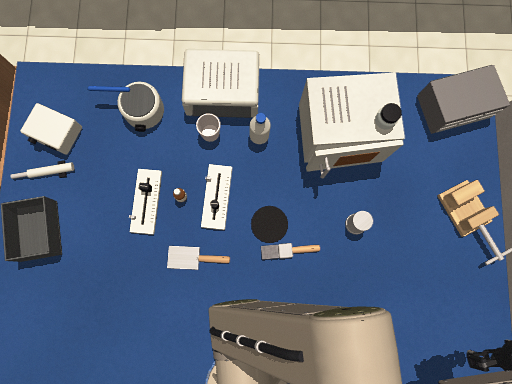

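Run:
```python
import cv2,numpy as np
t=cv2.imread('pics/top0.png'); s=cv2.imread('pics/scene0.png')
a=cv2.resize(t[160:242,122:240],None,fx=5,fy=5,interpolation=cv2.INTER_CUBIC)[:, :590]
b=cv2.resize(s[148:232,252:366],None,fx=5,fy=5,interpolation=cv2.INTER_CUBIC)
c=cv2.resize(t[130:240,300:410],None,fx=5,fy=5,interpolation=cv2.INTER_CUBIC)
cv2.imwrite('pics/a.png',a);cv2.imwrite('pics/b.png',b);cv2.imwrite('pics/c.png',c)
```

```text
(no output)
```

View pics/a.png

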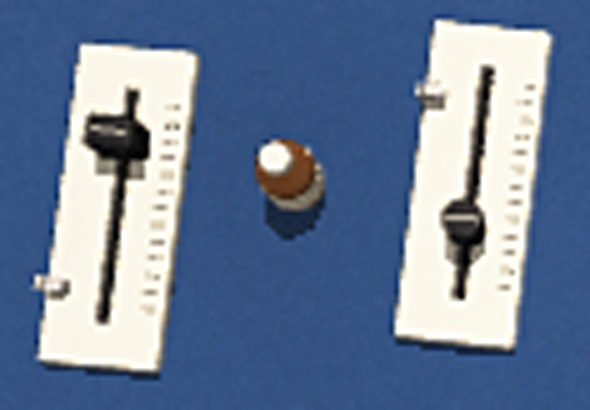

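View pics/b.png

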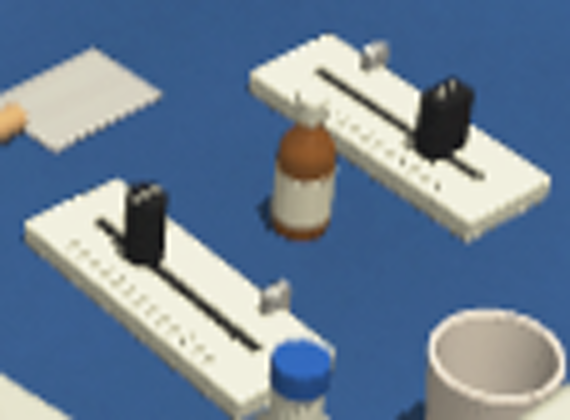

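View pics/c.png

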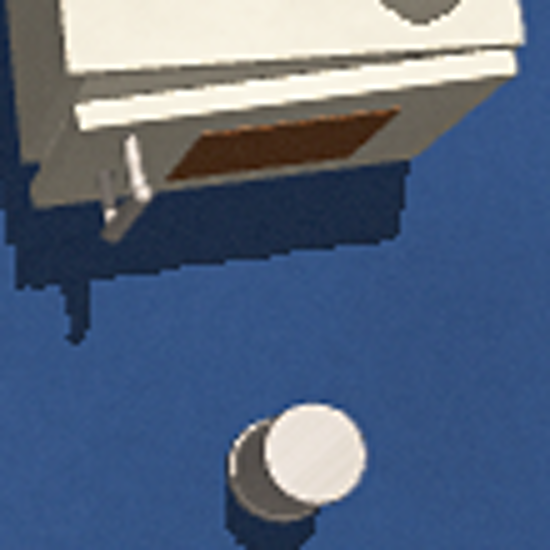

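```bash
cat > strip.py <<'E'
from h import *
# manual zoomed-crop pixels (5x) -> px
T=lambda p:(np.array(p,float)+.5)/5-.5+[122,160]
S=lambda p:(np.array(p,float)+.5)/5-.5+[252,148]
C={'lamp':dict(c=[(80,44),(198,52),(160,371),(40,358)],clip=(50,284),top=(112,132),sclip=(376,44),stop=(452,86)),
   'fan':dict(c=[(436,20),(551,33),(516,348),(395,337)],clip=(430,92),top=(462,218),sclip=(275,286),stop=(147,189))}
def frame(k):
    c=[ray('top',T(p),.016)[:2] for p in C[k]['c']]
    o=np.mean(c,0); y=(c[2]+c[3]-c[0]-c[1]); y/=np.linalg.norm(y); x=np.array([-(-y[1]),-y[0]]); x=np.array([y[1],-y[0]])
    return o,x,y,c
E
python3 - <<'E'
from strip import *
for k in C:
    o,x,y,c=frame(k); d=C[k]
    print(k,'o',o.round(4),'x',x.round(3),'y',y.round(3),'len',np.linalg.norm(c[3]-c[0]).round(4),np.linalg.norm(c[2]-c[1]).round(4),'wid',np.linalg.norm(c[1]-c[0]).round(4),np.linalg.norm(c[2]-c[3]).round(4))
    for nm,f,a,z in(('top',T,'clip',.031),('scene',S,'sclip',.031),('top',T,'top',.062),('scene',S,'stop',.062)):
        p=ray(nm,f(d[a]),z)[:2]; print('  ',nm,a,p.round(4),'strip xy mm',(1e3*np.array([(p-o)@x,(p-o)@y])).round(1))
# overlay of models
im={n:cv2.imread(f'pics/{n}0.png') for n in('top','scene')}
F=6; tiles=[]
def quad(img,n,pts,off,col):
    q=np.array([(proj(n,p)+.5-off)*F-.5 for p in pts]); cv2.polylines(img,[np.round(q*8).astype(np.int32)],True,col,1,cv2.LINE_AA,3)
for k in C:
    o,x,y,c=frame(k); d=C[k]
    W=lambda a,b,z:[*(o+a*x+b*y),z]
    s=np.mean([(ray(nm,f(d[a]),.031)[:2]-o)@y for nm,f,a in(('top',T,'clip'),('scene',S,'sclip'))])
    g=np.mean([(ray(nm,f(d[a]),.062)[:2]-o)@y for nm,f,a in(('top',T,'top'),('scene',S,'stop'))])
    print(k,'clip y',s.round(4),'grip y',g.round(4),'delta',(s-g).round(4),'target world',(o+s*y).round(4),'grip world',(o+g*y).round(4))
    for n in('top','scene'):
        uv=np.round(proj(n,[*o,.016])).astype(int); off=uv-[32,36]
        t=cv2.resize(im[n][off[1]:off[1]+72,off[0]:off[0]+64],None,fx=F,fy=F,interpolation=cv2.INTER_CUBIC)
        quad(t,n,[W(a,b,.016) for a,b in((-.035,-.095),(.035,-.095),(.035,.095),(-.035,.095))],off,(0,0,255))
        for z in(.031,.017): quad(t,n,[W(.028+a,s+b,z) for a,b in((-.006,-.004),(.006,-.004),(.006,.004),(-.006,.004))],off,(0,200,0) if z>.02 else (0,0,200))
        hw=.015 if k=='lamp' else .012; hl=.010 if k=='lamp' else .012
        quad(t,n,[W(a*hw,g+b*hl,.062) for a,b in((-1,-1),(1,-1),(1,1),(-1,1))],off,(0,255,255))
        tiles.append(t)
h=np.hstack(tiles); print(h.shape)
h=np.vstack([np.hstack(tiles[:2]),np.hstack(tiles[2:])]); cv2.imwrite('pics/ov.png',cv2.resize(h,(534,600),interpolation=cv2.INTER_AREA))
E
```

```text
lamp o [0.5154 0.311 ] x [0.052 0.999] y [-0.999  0.052] len 0.1871 0.1899 wid 0.0704 0.0701
   top clip [0.4656 0.3445] strip xy mm [30.8 51.5]
   scene sclip [0.4622 0.3496] strip xy mm [35.8 55.2]
   top top [0.55   0.3079] strip xy mm [ -1.3 -34.6]
   scene stop [0.5489 0.3155] strip xy mm [  6.2 -33.2]
fan o [0.5342 0.1034] x [0.077 0.997] y [-0.997  0.077] len 0.1905 0.1888 wid 0.0691 0.0707
   top clip [0.5847 0.1308] strip xy mm [ 31.2 -48.3]
   scene sclip [0.5825 0.1326] strip xy mm [ 32.8 -45.9]
   top top [0.506  0.1065] strip xy mm [ 0.9 28.3]
   scene stop [0.5014 0.1111] strip xy mm [ 5.1 33.3]
lamp clip y 0.0533 grip y -0.0339 delta 0.0873 target world [0.4622 0.3138] grip world [0.5493 0.3093]
fan clip y -0.0471 grip y 0.0308 delta -0.0779 target world [0.5811 0.0998] grip world [0.5035 0.1058]
(432, 1536, 3)
```

View pics/ov.png

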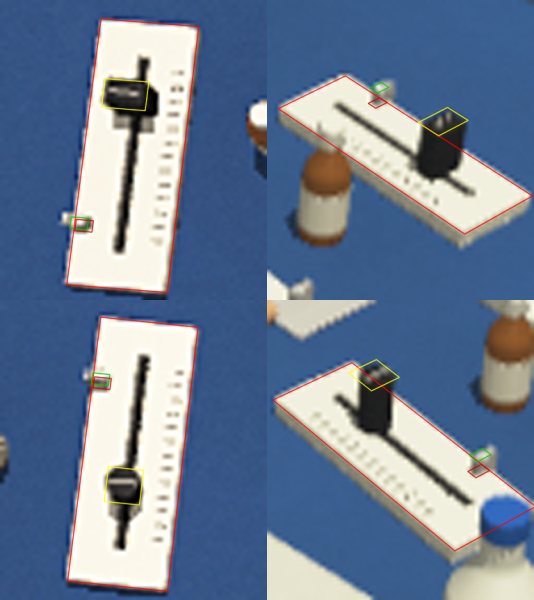

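```bash
cat >> h.py <<'E'
from scipy.spatial.transform import Rotation as Ro
def plan(xyz=None,psi=None):
    s=env.get_state(); q=s['orientation']; R=Ro.from_quat([q[1],q[2],q[3],q[0]]); M=R.as_matrix()
    p=np.array(s['tcp_pos']); cur=np.degrees(np.arctan2(M[1,0],M[0,0]))
    print('t',round(s['clock'],2),'tcp',p.round(4),'psi',cur.round(1),'zdir',M[:,2].round(3),'gap',round(s['finger_gap'],4),'F',np.round(s['wrist_force'],1),'j',np.round(s['joint_pos'],2))
    if xyz is not None: print(' travel units',(M.T@(np.array(xyz)-p)/.12).round(3))
    if psi is not None:
        a=np.radians(psi); D=np.array([[np.cos(a),np.sin(a),0],[np.sin(a),-np.cos(a),0],[0,0,-1]])
        print(' rot units',(Ro.from_matrix(M.T@D).as_rotvec()/np.radians(60)).round(3))
E
python3 - <<'E'
from h import *
K=lambda p:(np.array(p,float)+.5)/5-.5+[300,130]
print('flask top',ray('top',K((315,453)),.09).round(4))
for n in('top','scene'):
    im=cv2.imread(f'pics/{n}0.png'); d=np.load(n+'.npy'); W=cloud(n,d)
    sel=(np.hypot(W[...,0]-.465,W[...,1]+.307)<.06)
    t=sel&(W[...,2]>.085); P=W[t]; print(n,'flask top pts',t.sum(),'circ',np.array(cv2.minEnclosingCircle(P[:,:2].astype(np.float32))[0]).round(4),P[:,2].mean().round(4),((P.min(0)+P.max(0))/2).round(4))
    m=(np.hypot(W[...,0]-.458,W[...,1]+.052)<.09)&(im.max(2)<60); P=W[m]; (c,r)=cv2.minEnclosingCircle(P[:,:2].astype(np.float32)); print('mat',np.round(c,4),round(r,4),P[:,:2].mean(0).round(4),m.sum())
# door: top edge corners (z .195), handle
for nm,p,z in(('door L front',(82,130),.195),('door R front',(515,75),.195),('door L back',(77,107),.195),('door R back',(518,50),.195),('bar top',(147,193),.18),('bar bot',(106,238),.08),('cab front L',(68,73),.2),('cab front R',(525,45),.2)):
    print(nm,ray('top',K(p),z).round(4))
plan((.466,-.305,.18),86)
E
```

```text
flask top [ 0.4658 -0.3081  0.09  ]
top flask top pts 315 circ [ 0.4653 -0.3075] 0.09 [ 0.4653 -0.3081  0.091 ]
mat [ 0.4577 -0.0532] 0.0549 [ 0.4573 -0.0535] 1059
scene flask top pts 358 circ [ 0.4641 -0.3084] 0.091 [ 0.4641 -0.3075  0.0906]
mat [ 0.4548 -0.0538] 0.0529 [ 0.4372 -0.0419] 296
door L front [ 0.6187 -0.1636  0.195 ]
door R front [ 0.655  -0.3909  0.195 ]
door L back [ 0.631 -0.161  0.195]
door R back [ 0.6687 -0.3929  0.195 ]
bar top [ 0.5896 -0.2     0.18  ]
bar bot [ 0.5861 -0.1941  0.08  ]
cab front L [ 0.6478 -0.1556  0.2   ]
cab front R [ 0.67  -0.395  0.2  ]
t 1.6 tcp [ 0.1555 -0.5536  0.2503] psi 15.7 zdir [ 0. -0. -1.] gap 0.0856 F [0.3 0.4 0.5] j [-1.44  0.31  0.05  1.3   0.    1.43]
 travel units [ 3.052 -1.295  0.586]
 rot units [ 0.     0.    -1.172]
```

```bash
python3 -m pendant '[{"travel":[1,-0.43,0],"rot":[0,0,0],"fingers":1},{"travel":[1,-0.43,0],"rot":[0,0,0],"fingers":1},{"travel":[1,-0.43,0],"rot":[0,0,0],"fingers":1},{"travel":[1,-0.43,0],"rot":[0,0,0],"fingers":1}]'
python3 -m pendant '[{"travel":[1,-0.43,0],"rot":[0,0,0],"fingers":1},{"travel":[1,-0.43,0],"rot":[0,0,0],"fingers":1},{"travel":[1,-0.43,0],"rot":[0,0,0],"fingers":1},{"travel":[1,-0.43,0],"rot":[0,0,0],"fingers":1}]'
python3 -m pendant '[{"travel":[1,-0.43,0],"rot":[0,0,-1],"fingers":1},{"travel":[1,-0.43,0],"rot":[0,0,-1],"fingers":1},{"travel":[1,-0.43,0],"rot":[0,0,-1],"fingers":1},{"travel":[1,-0.43,0],"rot":[0,0,-1],"fingers":1},{"travel":[1,-0.43,0],"rot":[0,0,-1],"fingers":1},{"travel":[1,-0.43,0],"rot":[0,0,-1],"fingers":1},{"travel":[1,-0.43,0],"rot":[0,0,-1],"fingers":1},{"travel":[1,-0.43,0],"rot":[0,0,-1],"fingers":1}]'
python3 -c "
from h import *
plan((.4655,-.308,.16),85.6)"
```

```text
clock: 2.0
tcp_pos: [0.2595, -0.4689, 0.2506]
orientation: [-0.0, 0.99, 0.139, 0.0]
wrist_force: [-0.8, -0.4, 0.0]
finger_gap: 0.0853
grip_force: 0.0
clock: 2.4
tcp_pos: [0.3606, -0.3876, 0.2505]
orientation: [-0.0, 0.99, 0.139, 0.0]
wrist_force: [0.0, -0.1, -0.1]
finger_gap: 0.0853
grip_force: 0.0
clock: 3.2
tcp_pos: [0.4596, -0.3086, 0.2502]
orientation: [0.0, 0.79, 0.613, -0.0]
wrist_force: [0.8, -0.7, 0.7]
finger_gap: 0.0853
grip_force: 0.0
t 3.2 tcp [ 0.4596 -0.3086  0.2502] psi 75.6 zdir [-0.    -0.001 -1.   ] gap 0.0853 F [ 0.8 -0.7  0.7] j [-0.74  0.27 -0.01  1.29 -0.    1.09]
 travel units [0.017 0.046 0.752]
 rot units [-0.     0.001 -0.166]
```

```bash
python3 -m pendant '[{"travel":[0.02,0.046,0.3],"rot":[0,0,-0.17],"fingers":1},{"travel":[0.02,0.046,0.75],"rot":[0,0,-0.17],"fingers":1},{"travel":[0.02,0.046,0.75],"rot":[0,0,-0.17],"fingers":1},{"travel":[0.02,0.046,0.75],"rot":[0,0,-0.17],"fingers":1},{"travel":[0.02,0.046,0.75],"rot":[0,0,-0.17],"fingers":1}]'
python3 -c "
from h import *
plan((.4655,-.308,.062),85.6)"
```

```text
clock: 3.7
tcp_pos: [0.467, -0.3077, 0.1625]
orientation: [0.002, 0.733, 0.68, 0.0]
wrist_force: [-0.1, 0.0, 0.2]
finger_gap: 0.0853
grip_force: 0.0
t 3.7 tcp [ 0.467  -0.3077  0.1625] psi 85.8 zdir [ 0.002 -0.002 -1.   ] gap 0.0853 F [-0.1  0.   0.2] j [-0.73  0.32 -0.16  1.08 -0.    0.92]
 travel units [-0.002 -0.014  0.838]
 rot units [0.002 0.002 0.003]
```

```bash
python3 -m pendant '[{"travel":[0,-0.013,0.3],"rot":[0,0,0],"fingers":1},{"travel":[0,-0.013,0.6],"rot":[0,0,0],"fingers":1},{"travel":[0,-0.013,0.83],"rot":[0,0,0],"fingers":1},{"travel":[0,-0.013,0.83],"rot":[0,0,0],"fingers":1},{"travel":[0,-0.013,0.83],"rot":[0,0,0],"fingers":1}]'
python3 -m pendant '[{"travel":[0,0,0],"rot":[0,0,0],"fingers":-0.3},{"travel":[0,0,0],"rot":[0,0,0],"fingers":-0.3},{"travel":[0,0,0],"rot":[0,0,0],"fingers":-0.3},{"travel":[0,0,0],"rot":[0,0,0],"fingers":-0.3},{"travel":[0,0,0],"rot":[0,0,0],"fingers":-0.3},{"travel":[0,0,0],"rot":[0,0,0],"fingers":-0.3}]' 50
python3 -c "
from h import *
plan((.4577,-.0535,.1),85.6)"
```

```text
clock: 4.2
tcp_pos: [0.4657, -0.3074, 0.0628]
orientation: [0.001, 0.732, 0.681, 0.0]
wrist_force: [0.5, 0.3, 1.4]
finger_gap: 0.085
grip_force: 0.0
clock: 4.8
tcp_pos: [0.4657, -0.3073, 0.0631]
orientation: [0.002, 0.732, 0.681, 0.0]
wrist_force: [-1.8, -0.0, 6.9]
finger_gap: 0.0542
grip_force: 51.8
t 4.8 tcp [ 0.4657 -0.3073  0.0631] psi 85.9 zdir [ 0.003 -0.003 -1.   ] gap 0.0542 F [-1.8 -0.   6.9] j [-0.73  0.4  -0.31  0.86 -0.    0.92]
 travel units [ 2.104 -0.218 -0.314]
 rot units [0.003 0.003 0.005]
```

```bash
python3 -m pendant '[{"travel":[0,0,-0.3],"rot":[0,0,0],"fingers":-0.3},{"travel":[0.2,-0.02,-0.3],"rot":[0,0,0],"fingers":-0.3},{"travel":[0.45,-0.05,-0.3],"rot":[0,0,0],"fingers":-0.3},{"travel":[0.7,-0.07,-0.3],"rot":[0,0,0],"fingers":-0.3},{"travel":[1,-0.1,-0.3],"rot":[0,0,0],"fingers":-0.3},{"travel":[1,-0.1,-0.3],"rot":[0,0,0],"fingers":-0.3}]'
python3 -m pendant '[{"travel":[0.25,-0.025,0],"rot":[0,0,0],"fingers":-0.3},{"travel":[0.5,-0.05,0],"rot":[0,0,0],"fingers":-0.3},{"travel":[0.8,-0.08,0],"rot":[0,0,0],"fingers":-0.3},{"travel":[1,-0.11,0],"rot":[0,0,0],"fingers":-0.3},{"travel":[1,-0.11,0],"rot":[0,0,0],"fingers":-0.3},{"travel":[1,-0.11,0],"rot":[0,0,0],"fingers":-0.3}]'
python3 -c "
from h import *
plan((.4577,-.0535,.068),85.6)"
```

```text
clock: 5.4
tcp_pos: [0.4596, -0.1813, 0.0967]
orientation: [-0.002, 0.731, 0.683, 0.0]
wrist_force: [0.1, 0.2, -3.4]
finger_gap: 0.0545
grip_force: 55.0
clock: 6.0
tcp_pos: [0.457, -0.065, 0.0971]
orientation: [0.001, 0.732, 0.682, -0.0]
wrist_force: [-0.5, 0.3, -3.3]
finger_gap: 0.0548
grip_force: 54.9
t 6.0 tcp [ 0.457  -0.065   0.0971] psi 86.0 zdir [ 0.001 -0.001 -1.   ] gap 0.0548 F [-0.5  0.3 -3.3] j [-0.32  0.21 -0.5   0.87 -0.    1.33]
 travel units [ 0.096 -0.001  0.243]
 rot units [0.001 0.001 0.006]
```

```bash
python3 -m pendant '[{"travel":[0.096,0,0.05],"rot":[0,0,0],"fingers":-0.3},{"travel":[0.096,0,0.15],"rot":[0,0,0],"fingers":-0.3},{"travel":[0.096,0,0.2],"rot":[0,0,0],"fingers":-0.3},{"travel":[0.096,0,0.23],"rot":[0,0,0],"fingers":-0.3},{"travel":[0.096,0,0.25],"rot":[0,0,0],"fingers":-0.3},{"travel":[0.096,0,0.25],"rot":[0,0,0],"fingers":-0.3},{"travel":[0.096,0,0.25],"rot":[0,0,0],"fingers":-0.3}]'
python3 -c "
from h import *
plan((.4577,-.0535,.068),85.6)"
```

```text
clock: 6.7
tcp_pos: [0.4572, -0.0537, 0.0672]
orientation: [-0.0, 0.732, 0.681, -0.0]
wrist_force: [-4.1, 1.4, 5.5]
finger_gap: 0.0544
grip_force: 55.2
t 6.7 tcp [ 0.4572 -0.0537  0.0672] psi 85.9 zdir [-0. -0. -1.] gap 0.0544 F [-4.1  1.4  5.5] j [-0.29  0.24 -0.54  0.79 -0.    1.35]
 travel units [ 0.002  0.004 -0.006]
 rot units [-0.     0.     0.004]
```

```bash
python3 -m pendant '[{"travel":[0,0,0],"rot":[0,0,0],"fingers":1},{"travel":[0,0,0],"rot":[0,0,0],"fingers":1},{"travel":[0,0,0],"rot":[0,0,0],"fingers":1},{"travel":[0,0,0],"rot":[0,0,0],"fingers":1},{"travel":[0,0,-0.2],"rot":[0,0,0],"fingers":1},{"travel":[0,0,-0.5],"rot":[0,0,0],"fingers":1},{"travel":[0,0,-0.8],"rot":[0,0,0],"fingers":1},{"travel":[0,0,-1],"rot":[0,0,0],"fingers":1},{"travel":[0,0,-1],"rot":[0,0,0],"fingers":1}]'
python3 -m pendant '[{"travel":[0.4,0.1,0],"rot":[0,0,0],"fingers":0},{"travel":[0.8,0.2,0],"rot":[0,0,0],"fingers":0},{"travel":[1,0.3,0],"rot":[0,0,0],"fingers":0},{"travel":[1,0.3,0],"rot":[0,0,0],"fingers":0},{"travel":[1,0.3,0],"rot":[0,0,0],"fingers":0}]'
python3 - <<'E'
from h import *
im,d=env.read_camera('top'); cv2.imwrite('pics/t1.png',im); W=cloud('top',d)
sel=(np.hypot(W[...,0]-.458,W[...,1]+.053)<.07)&(W[...,2]>.085)&(W[...,2]<.105); P=W[sel]; print('flask',sel.sum(),((P.min(0)+P.max(0))/2).round(4))
plan((.506,.1065,.12),85.6)
E
```

```text
clock: 7.6
tcp_pos: [0.46, -0.0542, 0.1903]
orientation: [0.003, 0.732, 0.681, 0.002]
wrist_force: [0.4, -0.1, -0.4]
finger_gap: 0.0854
grip_force: 0.0
clock: 8.1
tcp_pos: [0.5014, 0.064, 0.1854]
orientation: [-0.001, 0.731, 0.682, -0.001]
wrist_force: [0.9, -0.1, -0.1]
finger_gap: 0.0424
grip_force: 0.0
flask 323 [ 0.4576 -0.0531  0.0948]
t 8.15 tcp [0.5012 0.0634 0.1856] psi 85.9 zdir [-0.002 -0.    -1.   ] gap 0.0428 F [-1.5  0.1  0.1] j [-0.03  0.21 -0.25  1.11 -0.    1.61]
 travel units [0.361 0.015 0.547]
 rot units [-0.002  0.001  0.005]
```

```bash
python3 -m pendant '[{"travel":[0.2,0.01,0],"rot":[0,0,0],"fingers":0.2},{"travel":[0.36,0.015,0.2],"rot":[0,0,0],"fingers":0.2},{"travel":[0.36,0.015,0.4],"rot":[0,0,0],"fingers":0.2},{"travel":[0.36,0.015,0.5],"rot":[0,0,0],"fingers":0.2},{"travel":[0.36,0.015,0.5],"rot":[0,0,0],"fingers":0.2},{"travel":[0.36,0.015,0.5],"rot":[0,0,0],"fingers":0.2}]'
python3 -c "
from h import *
plan((.506,.1055,.057),85.6)"
```

```text
clock: 8.75
tcp_pos: [0.5069, 0.1057, 0.127]
orientation: [0.0, 0.733, 0.681, -0.0]
wrist_force: [0.3, -0.0, 0.4]
finger_gap: 0.0515
grip_force: 0.0
t 8.75 tcp [0.5069 0.1057 0.127 ] psi 85.8 zdir [-0. -0. -1.] gap 0.0515 F [ 0.3 -0.   0.4] j [ 0.05  0.28 -0.32  0.98 -0.    1.69]
 travel units [-0.002 -0.007  0.584]
 rot units [-0.     0.     0.003]
```

```bash
python3 -m pendant '[{"travel":[0,-0.007,0.2],"rot":[0,0,0],"fingers":0.2},{"travel":[0,-0.007,0.4],"rot":[0,0,0],"fingers":0.2},{"travel":[0,-0.007,0.58],"rot":[0,0,0],"fingers":0.2},{"travel":[0,-0.007,0.58],"rot":[0,0,0],"fingers":0.2},{"travel":[0,-0.007,0.58],"rot":[0,0,0],"fingers":-0.8},{"travel":[0,-0.007,0.58],"rot":[0,0,0],"fingers":-0.8},{"travel":[0,-0.007,0.58],"rot":[0,0,0],"fingers":-0.8},{"travel":[0,-0.007,0.58],"rot":[0,0,0],"fingers":-0.8},{"travel":[0,-0.007,0.58],"rot":[0,0,0],"fingers":-0.8}]' 25
python3 - <<'E'
from h import *
from strip import *
plan()
p=env.get_state()['tcp_pos'][:2]
o,x,y,c=frame('fan'); print('strip xy of tcp',(p-o)@x,(p-o)@y); plan([*(p-.0766*y),.057])
E
```

```text
clock: 9.65
tcp_pos: [0.5074, 0.1065, 0.0589]
orientation: [0.001, 0.732, 0.681, 0.001]
wrist_force: [-1.0, -1.2, 6.7]
finger_gap: 0.0231
grip_force: 24.8
t 9.65 tcp [0.5074 0.1065 0.0589] psi 85.9 zdir [ 0.003 -0.    -1.   ] gap 0.0231 F [-1.  -1.2  6.7] j [ 0.05  0.34 -0.41  0.81 -0.    1.69]
strip xy of tcp 0.0009701968065778384 0.0269727326997114
t 9.65 tcp [0.5074 0.1065 0.0589] psi 85.9 zdir [ 0.003 -0.    -1.   ] gap 0.0231 F [-1.  -1.2  6.7] j [ 0.05  0.34 -0.41  0.81 -0.    1.69]
 travel units [-0.004  0.638  0.018]
```

```bash
python3 -m pendant '[{"travel":[0,0.15,0],"rot":[0,0,0],"fingers":-0.8},{"travel":[-0.001,0.3,0],"rot":[0,0,0],"fingers":-0.8},{"travel":[-0.002,0.45,0],"rot":[0,0,0],"fingers":-0.8},{"travel":[-0.003,0.58,0],"rot":[0,0,0],"fingers":-0.8},{"travel":[-0.004,0.633,0],"rot":[0,0,0],"fingers":-0.8},{"travel":[-0.004,0.633,0],"rot":[0,0,0],"fingers":-0.8},{"travel":[-0.004,0.633,0],"rot":[0,0,0],"fingers":-0.8},{"travel":[-0.004,0.633,0],"rot":[0,0,0],"fingers":-0.8}]'
python3 - <<'E'
from strip import *
plan()
p=env.get_state()['tcp_pos'][:2]
o,x,y,c=frame('fan'); print('strip xy of tcp',(p-o)@x,(p-o)@y)
E
```

```text
clock: 10.45
tcp_pos: [0.5838, 0.1002, 0.0589]
orientation: [0.002, 0.732, 0.681, 0.001]
wrist_force: [0.7, -2.7, 6.1]
finger_gap: 0.023
grip_force: 25.2
t 10.45 tcp [0.5838 0.1002 0.0589] psi 85.9 zdir [ 0.005 -0.001 -1.   ] gap 0.023 F [ 0.7 -2.7  6.1] j [ 0.04  0.47 -0.22  0.88 -0.    1.68]
strip xy of tcp 0.0006426383926693589 -0.049739870718991705
```

```bash
python3 -m pendant '[{"travel":[0,0,0],"rot":[0,0,0],"fingers":0.2},{"travel":[0,0,0],"rot":[0,0,0],"fingers":0.2},{"travel":[0,0,0],"rot":[0,0,0],"fingers":0.2},{"travel":[0,0,-0.2],"rot":[0,0,0],"fingers":0.2},{"travel":[0,0,-0.5],"rot":[0,0,0],"fingers":0.2},{"travel":[0,0,-0.8],"rot":[0,0,0],"fingers":0.2},{"travel":[0,0,-1],"rot":[0,0,0],"fingers":0.2},{"travel":[0,0,-1],"rot":[0,0,0],"fingers":0.2}]'
python3 -m pendant '[{"travel":[0.35,-0.1,0],"rot":[0,0,0],"fingers":0.2},{"travel":[0.7,-0.2,0],"rot":[0,0,0],"fingers":0.2},{"travel":[1,-0.25,0],"rot":[0,0,0],"fingers":0.2},{"travel":[1,-0.25,0],"rot":[0,0,0],"fingers":0.2}]'
python3 -c "
from h import *
plan((.550,.309,.12),87)"
```

```text
clock: 11.25
tcp_pos: [0.5839, 0.101, 0.1812]
orientation: [0.002, 0.732, 0.681, 0.003]
wrist_force: [0.5, -0.0, -1.1]
finger_gap: 0.0509
grip_force: 0.0
clock: 11.65
tcp_pos: [0.5588, 0.2264, 0.1757]
orientation: [-0.001, 0.73, 0.683, -0.0]
wrist_force: [-0.1, -0.0, 0.5]
finger_gap: 0.0512
grip_force: 0.0
t 11.65 tcp [0.5588 0.2264 0.1757] psi 86.2 zdir [-0.002  0.001 -1.   ] gap 0.0512 F [-0.1 -0.   0.5] j [ 0.25  0.4  -0.02  1.16  0.    1.89]
 travel units [ 0.681 -0.118  0.465]
 rot units [-0.002 -0.001 -0.013]
```

```bash
python3 -m pendant '[{"travel":[0.35,-0.06,0],"rot":[0,0,-0.013],"fingers":0.2},{"travel":[0.68,-0.118,0],"rot":[0,0,-0.013],"fingers":0.2},{"travel":[0.68,-0.118,0.2],"rot":[0,0,-0.013],"fingers":0.2},{"travel":[0.68,-0.118,0.46],"rot":[0,0,-0.013],"fingers":0.2},{"travel":[0.68,-0.118,0.46],"rot":[0,0,-0.013],"fingers":0.2},{"travel":[0.68,-0.118,0.46],"rot":[0,0,-0.013],"fingers":0.2}]'
python3 -c "
from h import *
plan((.550,.309,.057),87)"
```

```text
clock: 12.25
tcp_pos: [0.5514, 0.304, 0.1208]
orientation: [-0.001, 0.728, 0.686, -0.002]
wrist_force: [0.6, -0.2, -0.1]
finger_gap: 0.0511
grip_force: 0.0
t 12.25 tcp [0.5514 0.304  0.1208] psi 86.6 zdir [-0.003 -0.001 -1.   ] gap 0.0511 F [ 0.6 -0.2 -0.1] j [ 0.38  0.48 -0.02  1.07 -0.    2.01]
 travel units [ 0.042 -0.012  0.532]
 rot units [-0.003  0.002 -0.006]
```

```bash
python3 -m pendant '[{"travel":[0.04,-0.01,0.1],"rot":[0,0,-0.006],"fingers":0.2},{"travel":[0.04,-0.01,0.3],"rot":[0,0,-0.006],"fingers":0.2},{"travel":[0.04,-0.01,0.52],"rot":[0,0,-0.006],"fingers":0.2},{"travel":[0.04,-0.01,0.52],"rot":[0,0,-0.006],"fingers":0.2},{"travel":[0.04,-0.01,0.52],"rot":[0,0,-0.006],"fingers":-0.8},{"travel":[0.04,-0.01,0.52],"rot":[0,0,-0.006],"fingers":-0.8},{"travel":[0.04,-0.01,0.52],"rot":[0,0,-0.006],"fingers":-0.8},{"travel":[0.04,-0.01,0.52],"rot":[0,0,-0.006],"fingers":-0.8},{"travel":[0.04,-0.01,0.52],"rot":[0,0,-0.006],"fingers":-0.8}]' 25
python3 - <<'E'
from strip import *
p=env.get_state()['tcp_pos'][:2]
o,x,y,c=frame('lamp'); print('strip xy of tcp',(p-o)@x,(p-o)@y); plan([*(p+.086*y),.057])
E
```

```text
clock: 13.15
tcp_pos: [0.5525, 0.3102, 0.0615]
orientation: [0.001, 0.725, 0.688, 0.002]
wrist_force: [-0.9, -0.5, 7.0]
finger_gap: 0.0197
grip_force: 27.8
strip xy of tcp 0.0011358774674594678 -0.037061789733415465
t 13.15 tcp [0.5525 0.3102 0.0615] psi 87.0 zdir [ 0.003  0.001 -1.   ] gap 0.0197 F [-0.9 -0.5  7. ] j [ 0.39  0.53 -0.1   0.94 -0.    2.01]
 travel units [-0.    -0.717  0.035]
```

```bash
python3 -m pendant '[{"travel":[0,-0.15,0],"rot":[0,0,0],"fingers":-0.8},{"travel":[0,-0.3,0],"rot":[0,0,0],"fingers":-0.8},{"travel":[0,-0.45,0],"rot":[0,0,0],"fingers":-0.8},{"travel":[0,-0.6,0],"rot":[0,0,0],"fingers":-0.8},{"travel":[0,-0.72,0],"rot":[0,0,0],"fingers":-0.8},{"travel":[0,-0.72,0],"rot":[0,0,0],"fingers":-0.8},{"travel":[0,-0.72,0],"rot":[0,0,0],"fingers":-0.8}]'
python3 -m pendant '[{"travel":[0,0,0],"rot":[0,0,0],"fingers":0.2},{"travel":[0,0,0],"rot":[0,0,0],"fingers":0.2},{"travel":[0,0,0],"rot":[0,0,0],"fingers":0.2},{"travel":[0,0,-0.3],"rot":[0,0,0],"fingers":0.2},{"travel":[0,0,-0.6],"rot":[0,0,0],"fingers":0.2},{"travel":[0,0,-0.9],"rot":[0,0,0],"fingers":0.2},{"travel":[0,0,-1],"rot":[0,0,0],"fingers":0.2},{"travel":[0,0,-1],"rot":[0,0,0],"fingers":0.2}]'
python3 -m pendant '[{"travel":[-0.3,0,-0.3],"rot":[0,0,0],"fingers":0.2},{"travel":[-0.6,0,-0.6],"rot":[0,0,0],"fingers":0.2},{"travel":[-1,0,-0.6],"rot":[0,0,0],"fingers":0.2},{"travel":[-1,0,-0.6],"rot":[0,0,0],"fingers":0.2}]'
python3 -m pendant '[{"travel":[-0.3,0,0],"rot":[0,0,0],"fingers":0.2},{"travel":[-0.6,0,0],"rot":[0,0,0],"fingers":0.2},{"travel":[-1,0,0],"rot":[0,0,0],"fingers":0.2},{"travel":[-1,0,0],"rot":[0,0,0],"fingers":0.2}]'
python3 -m pendant '[{"travel":[-0.3,0,0],"rot":[0,0,0],"fingers":0.2},{"travel":[-0.6,0,0],"rot":[0,0,0],"fingers":0.2},{"travel":[-1,0,0],"rot":[0,0,0],"fingers":0.2},{"travel":[-1,0,0],"rot":[0,0,0],"fingers":0.2}]'
cat > ov.py <<'E'
from strip import *
import sys
F=6
def q(img,n,a,b,off,col):
    f=lambda p:tuple(np.round(((proj(n,p)+.5-off)*F-.5)*8).astype(int).tolist())
    cv2.line(img,f(a),f(b),col,1,cv2.LINE_AA,3)
tiles=[]
for n in('top','scene'):
    im,_=env.read_camera(n); cv2.imwrite(f'pics/{n}_{sys.argv[1]}.png',im)
    for k,s in(('lamp',.0515),('fan',-.0483)):
        o,x,y,c=frame(k); W=lambda a,b,z:[*(o+a*x+b*y),z]
        off=np.round(proj(n,W(.015,s,.04))).astype(int)-[22,22]
        t=cv2.resize(im[off[1]:off[1]+44,off[0]:off[0]+44],None,fx=F,fy=F,interpolation=cv2.INTER_CUBIC); raw=t.copy()
        q(t,n,W(.018,s,.031),W(.038,s,.031),off,(0,0,255)); q(t,n,W(-.02,s,.062),W(.02,s,.062),off,(0,255,0))
        tiles.append(np.vstack([raw,t]))
cv2.imwrite(f'pics/ov_{sys.argv[1]}.png',cv2.resize(np.hstack(tiles),(800,400)))
plan()
E
python3 ov.py 2
```

```text
clock: 13.85
tcp_pos: [0.4657, 0.3154, 0.0615]
orientation: [0.0, 0.725, 0.689, 0.002]
wrist_force: [-1.1, 0.8, 7.6]
finger_gap: 0.0192
grip_force: 28.0
clock: 14.65
tcp_pos: [0.4663, 0.3148, 0.1814]
orientation: [0.001, 0.725, 0.688, 0.002]
wrist_force: [-0.6, 0.1, 0.3]
finger_gap: 0.0513
grip_force: 0.0
clock: 15.05
tcp_pos: [0.4584, 0.1902, 0.2507]
orientation: [0.0, 0.727, 0.687, -0.001]
wrist_force: [-0.1, 0.4, -1.0]
finger_gap: 0.0512
grip_force: 0.0
clock: 15.45
tcp_pos: [0.4517, 0.0706, 0.2493]
orientation: [-0.001, 0.727, 0.686, -0.002]
wrist_force: [0.4, 0.6, -1.2]
finger_gap: 0.0515
grip_force: 0.0
clock: 15.85
tcp_pos: [0.446, -0.0489, 0.2496]
orientation: [-0.001, 0.727, 0.686, -0.001]
wrist_force: [0.6, 0.1, 0.5]
finger_gap: 0.0514
grip_force: 0.0
t 15.95 tcp [ 0.4458 -0.0454  0.2498] psi 86.9 zdir [-0.003  0.001 -1.   ] gap 0.0511 F [-0.2  1.   0.7] j [-0.28  0.07 -0.26  1.25  0.    1.34]
```

View pics/ov_2.png

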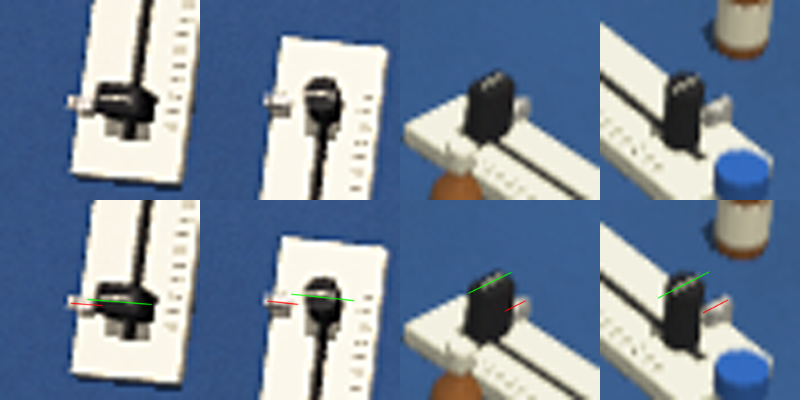

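Run:
```python
from strip import *
np.set_printoptions(linewidth=220)
for n in('top','scene'):
    im=cv2.imread(f'pics/{n}_2.png').astype(np.float32)
    for k,s in(('lamp',.0515),('fan',-.0483)):
        o,x,y,c=frame(k); b=np.arange(-.016,.0161,.002)
        print(n,k,(b*1e3).astype(int))
        for a,z,ch in((.034,.029,2),(.038,.029,2),(.042,.029,2),(-.006,.062,1),(-.002,.062,1),(.002,.062,1),(.006,.062,1)):
            m=np.array([proj(n,[*(o+a*x+(s+t)*y),z]) for t in b],np.float32)
            v=cv2.remap(im,m[None,:,0],m[None,:,1],cv2.INTER_LINEAR)[0]
            print('  x%3d z%2d'%(a*1e3,z*1e3),v[:,ch].astype(int))
```

```text
top lamp [-16 -14 -12 -10  -8  -6  -4  -2   0   2   4   5   8  10  12  13  16]
  x 34 z29 [101  92  76  60  55  98 178 197 207 200 137 102  85  83  68  51  65]
  x 38 z29 [ 51  50  49  49  43  74 192 214 206 169  94  52  49  48  49  50  50]
  x 42 z29 [53 53 52 52 49 52 61 40 46 79 66 52 53 51 51 54 52]
  x -6 z62 [141 140  88  57  42  45  93 116 100  57  41  31  17  27  42  54  56]
  x -2 z62 [249 246 178 100  42  38 117 144  57  43  36  31  16  29  69 140 141]
  x  2 z62 [250 254 148  73  35  32 121 199  77  46  35  27  10  37  95 127 133]
  x  6 z62 [248 253 169  78  39  34  80 163  76  41  35  24  29  69 156 156 158]
top fan [-16 -14 -12 -10  -8  -6  -4  -2   0   2   4   5   8  10  12  13  16]
  x 34 z29 [126 127 124 158 172 174 213 223 206 122  92 102  83  90 118 159 185]
  x 38 z29 [ 48  46  45  42  54  91 127 158 188 130  72  56  49  48  47  45  43]
  x 42 z29 [53 52 53 52 52 58 58 53 47 48 50 51 52 52 52 51 50]
  x -6 z62 [252 216 148  61  36  48 100 117 108  68  50  40  19  11   7   1  20]
  x -2 z62 [251 208  94  60  46  47 123 142  67  54  52  55  34  21  14  12  17]
  x  
[... 751 characters left out ...]
  43  46  59  83 111 109  88  73  73  82  89  93  93]
scene fan [-16 -14 -12 -10  -8  -6  -4  -2   0   2   4   5   8  10  12  13  16]
  x 34 z29 [ 58  58  60  71 106 135 146 163 192 198 173 120  70  57  57  57  48]
  x 38 z29 [ 57  57  57  57  65  78 107 141 170 187 158 107  73  59  57  57  56]
  x 42 z29 [ 57  56  57  57  57  57  65  71  93 117 120 111  76  60  56  57  57]
  x -6 z62 [ 32  33  34  36  38  41  56  90 121  84  53  80 155 215 230 235 237]
  x -2 z62 [ 36  34  37  40  44  49  76 109 118 114  65  45  60  88 151 179 166]
  x  2 z62 [ 63  38  37  41  42  44  66  90 115  89  52  44  53  67  82  91  95]
  x  6 z62 [ 92  92  66  42  43  44  68 106 121 124  77  53  57  67  81  91  92]
```

```bash
python3 -m pendant '[{"travel":[-0.3,0,0],"rot":[0,0,0.13],"fingers":0},{"travel":[-0.6,0.1,0],"rot":[0,0,0.26],"fingers":0},{"travel":[-1,0.3,0],"rot":[0,0,0.39],"fingers":0},{"travel":[-1,0.5,0],"rot":[0,0,0.52],"fingers":0},{"travel":[-1,0.5,0],"rot":[0,0,0.65],"fingers":0},{"travel":[-1,0.5,0],"rot":[0,0,0.78],"fingers":0},{"travel":[-1,0.5,0],"rot":[0,0,0.91],"fingers":0},{"travel":[-1,0.5,0],"rot":[0,0,1],"fingers":0},{"travel":[-1,0.5,0],"rot":[0,0,1],"fingers":0}]'
python3 - <<'E'
from h import *
for n in('top','scene'):
    d=np.load(n+'.npy'); W=cloud(n,d)
    m=(abs(W[...,0]-.588)<.02)&(abs(W[...,1]+.197)<.03)&(W[...,2]>.09)&(W[...,2]<.19)
    print(n,m.sum()); print(W[m][np.argsort(-W[m][:,2])][:22:2].round(4).tolist())
plan((.5895,-.197,.25),9.1)
E
```

```text
clock: 16.85
tcp_pos: [0.5004, -0.1659, 0.2504]
orientation: [-0.001, 0.972, 0.235, -0.001]
wrist_force: [-0.5, -0.1, 0.1]
finger_gap: 0.0421
grip_force: 0.0
top 72
[[0.5886, -0.1963, 0.186], [0.586, -0.1964, 0.1856], [0.5916, -0.1965, 0.1849], [0.5973, -0.1942, 0.1831], [0.5894, -0.1943, 0.1822], [0.6029, -0.1944, 0.1821], [0.5846, -0.1972, 0.1804], [0.5848, -0.1923, 0.1788], [0.5957, -0.1924, 0.178], [0.6013, -0.1978, 0.1778], [0.6067, -0.1926, 0.1773]]
scene 79
[[0.5938, -0.1978, 0.1881], [0.5901, -0.1951, 0.187], [0.5914, -0.2016, 0.1858], [0.5878, -0.199, 0.1848], [0.5885, -0.2022, 0.1842], [0.591, -0.1987, 0.1838], [0.5822, -0.1975, 0.1831], [0.591, -0.2015, 0.1825], [0.6073, -0.195, 0.1809], [0.5918, -0.1967, 0.1802], [0.5978, -0.1987, 0.1796]]
t 16.85 tcp [ 0.5004 -0.1659  0.2504] psi 27.2 zdir [-0.002  0.001 -1.   ] gap 0.0421 F [-0.5 -0.1  0.1] j [-0.47  0.22 -0.08  1.28  0.    2.19]
 travel units [0.542 0.57  0.002]
 rot units [-0.002  0.001  0.301]
```

```bash
python3 -m pendant '[{"travel":[0.2,0.2,0],"rot":[0,0,0.14],"fingers":0},{"travel":[0.4,0.4,0],"rot":[0,0,0.28],"fingers":0},{"travel":[0.542,0.57,0],"rot":[0,0,0.3],"fingers":0},{"travel":[0.542,0.57,0],"rot":[0,0,0.3],"fingers":0},{"travel":[0.542,0.57,0],"rot":[0,0,0.3],"fingers":0},{"travel":[0.542,0.57,0],"rot":[0,0,0.3],"fingers":0}]'
python3 -c "
from h import *
plan((.5895,-.197,.16),9.1)"
```

```text
clock: 17.45
tcp_pos: [0.5885, -0.1983, 0.2511]
orientation: [-0.0, 0.997, 0.08, -0.001]
wrist_force: [0.3, -0.8, -1.1]
finger_gap: 0.0427
grip_force: 0.0
t 17.45 tcp [ 0.5885 -0.1983  0.2511] psi 9.2 zdir [-0.001  0.001 -1.   ] gap 0.0427 F [ 0.3 -0.8 -1.1] j [-0.45  0.41  0.18  1.35  0.    2.53]
 travel units [ 0.011 -0.008  0.759]
 rot units [-0.001  0.001  0.001]
```

```bash
python3 -m pendant '[{"travel":[0.01,-0.01,0.2],"rot":[0,0,0],"fingers":0},{"travel":[0.01,-0.01,0.4],"rot":[0,0,0],"fingers":0},{"travel":[0.01,-0.01,0.6],"rot":[0,0,0],"fingers":0},{"travel":[0.01,-0.01,0.74],"rot":[0,0,0],"fingers":0},{"travel":[0.01,-0.01,0.74],"rot":[0,0,0],"fingers":0},{"travel":[0.01,-0.01,0.74],"rot":[0,0,0],"fingers":-0.95},{"travel":[0.01,-0.01,0.74],"rot":[0,0,0],"fingers":-0.95},{"travel":[0.01,-0.01,0.74],"rot":[0,0,0],"fingers":-0.95},{"travel":[0.01,-0.01,0.74],"rot":[0,0,0],"fingers":-0.95},{"travel":[0.01,-0.01,0.74],"rot":[0,0,0],"fingers":-0.95}]' 50
cat > door.py <<'E'
from h import *
import sys
s=env.get_state(); p=s['tcp_pos']; q=s['orientation']; M=Ro.from_quat([q[1],q[2],q[3],q[0]]).as_matrix()
plan()
h=np.array([.665,-.393]); r=p[:2]-h; print('R',np.hypot(*r).round(4),'bearing',np.degrees(np.arctan2(r[1],r[0])).round(1))
for a in range(4,29,4):
    c,si=np.cos(np.radians(a)),np.sin(np.radians(a)); t=h+np.array([[c,-si],[si,c]])@r
    print(a,(M.T@np.array([*(t-p[:2]),0])/.12).round(3)[:2],'rot',round(-a/60,3))
E
python3 door.py
```

```text
clock: 18.45
tcp_pos: [0.5901, -0.1968, 0.1645]
orientation: [-0.001, 0.997, 0.079, 0.001]
wrist_force: [-2.1, 5.0, 2.6]
finger_gap: 0.0095
grip_force: 48.9
t 18.45 tcp [ 0.5901 -0.1968  0.1645] psi 9.1 zdir [ 0.001  0.002 -1.   ] gap 0.0095 F [-2.1  5.   2.6] j [-0.45  0.44  0.02  1.15  0.    2.53]
R 0.21 bearing 110.9
4 [-0.119  0.029] rot -0.067
8 [-0.235  0.066] rot -0.133
12 [-0.348  0.112] rot -0.2
16 [-0.458  0.165] rot -0.267
20 [-0.564  0.226] rot -0.333
24 [-0.666  0.294] rot -0.4
28 [-0.762  0.369] rot -0.467
```

Gripped the bar (gap 9.5 mm). Swing the first 20°.

```bash
python3 -m pendant '[{"travel":[-0.06,0.014,0],"rot":[0,0,-0.033],"fingers":-0.95},{"travel":[-0.119,0.029,0],"rot":[0,0,-0.067],"fingers":-0.95},{"travel":[-0.235,0.066,0],"rot":[0,0,-0.133],"fingers":-0.95},{"travel":[-0.348,0.112,0],"rot":[0,0,-0.2],"fingers":-0.95},{"travel":[-0.458,0.165,0],"rot":[0,0,-0.267],"fingers":-0.95},{"travel":[-0.564,0.226,0],"rot":[0,0,-0.333],"fingers":-0.95},{"travel":[-0.564,0.226,0],"rot":[0,0,-0.333],"fingers":-0.95}]'
python3 door.py
```

```text
clock: 19.15
tcp_pos: [0.5243, -0.2333, 0.1644]
orientation: [-0.002, 0.968, 0.251, -0.001]
wrist_force: [-8.0, 10.6, 8.2]
finger_gap: 0.0096
grip_force: 49.9
t 19.15 tcp [ 0.5243 -0.2333  0.1644] psi 29.1 zdir [-0.003  0.004 -1.   ] gap 0.0096 F [-8.  10.6  8.2] j [-0.56  0.35 -0.11  1.11  0.    2.07]
R 0.2128 bearing 131.4
4 [-0.12   0.031] rot -0.067
8 [-0.237  0.069] rot -0.133
12 [-0.352  0.116] rot -0.2
16 [-0.463  0.171] rot -0.267
20 [-0.57   0.234] rot -0.333
24 [-0.672  0.303] rot -0.4
28 [-0.769  0.38 ] rot -0.467
```

```bash
python3 -m pendant '[{"travel":[-0.12,0.029,0],"rot":[0,0,-0.067],"fingers":-0.95},{"travel":[-0.237,0.064,0],"rot":[0,0,-0.133],"fingers":-0.95},{"travel":[-0.352,0.11,0],"rot":[0,0,-0.2],"fingers":-0.95},{"travel":[-0.463,0.163,0],"rot":[0,0,-0.267],"fingers":-0.95},{"travel":[-0.57,0.224,0],"rot":[0,0,-0.333],"fingers":-0.95},{"travel":[-0.672,0.29,0],"rot":[0,0,-0.4],"fingers":-0.95},{"travel":[-0.672,0.29,0],"rot":[0,0,-0.4],"fingers":-0.95}]'
python3 door.py
```

```text
clock: 19.85
tcp_pos: [0.4692, -0.3039, 0.1644]
orientation: [-0.003, 0.895, 0.446, -0.002]
wrist_force: [-14.2, 7.5, 12.9]
finger_gap: 0.0097
grip_force: 50.5
t 19.85 tcp [ 0.4692 -0.3039  0.1644] psi 53.0 zdir [-0.007  0.003 -1.   ] gap 0.0097 F [-14.2   7.5  12.9] j [-0.72  0.33 -0.15  1.1  -0.    1.5 ]
R 0.2151 bearing 155.5
4 [-0.121  0.031] rot -0.067
8 [-0.24   0.071] rot -0.133
12 [-0.355  0.119] rot -0.2
16 [-0.467  0.175] rot -0.267
20 [-0.575  0.239] rot -0.333
24 [-0.678  0.309] rot -0.4
28 [-0.776  0.387] rot -0.467
```

```bash
python3 -m pendant '[{"travel":[-0.121,0.021,0],"rot":[0,0,-0.067],"fingers":-0.95},{"travel":[-0.24,0.051,0],"rot":[0,0,-0.133],"fingers":-0.95},{"travel":[-0.355,0.095,0],"rot":[0,0,-0.2],"fingers":-0.95},{"travel":[-0.467,0.15,0],"rot":[0,0,-0.267],"fingers":-0.95},{"travel":[-0.575,0.21,0],"rot":[0,0,-0.333],"fingers":-0.95},{"travel":[-0.678,0.28,0],"rot":[0,0,-0.4],"fingers":-0.95},{"travel":[-0.678,0.28,0],"rot":[0,0,-0.4],"fingers":-0.95}]'
python3 door.py
```

```text
clock: 20.55
tcp_pos: [0.4491, -0.3921, 0.1645]
orientation: [-0.0, 0.783, 0.622, -0.002]
wrist_force: [-10.4, 1.1, 7.0]
finger_gap: 0.0094
grip_force: 49.6
t 20.55 tcp [ 0.4491 -0.3921  0.1645] psi 77.0 zdir [-0.004 -0.002 -1.   ] gap 0.0094 F [-10.4   1.1   7. ] j [-0.85  0.39 -0.05  1.13 -0.    0.95]
R 0.2159 bearing 179.8
4 [-0.121  0.032] rot -0.067
8 [-0.24   0.072] rot -0.133
12 [-0.356  0.121] rot -0.2
16 [-0.468  0.178] rot -0.267
20 [-0.576  0.242] rot -0.333
24 [-0.679  0.313] rot -0.4
28 [-0.777  0.392] rot -0.467
```

```bash
python3 -m pendant '[{"travel":[-0.121,0.022,0],"rot":[0,0,-0.067],"fingers":-0.95},{"travel":[-0.24,0.055,0],"rot":[0,0,-0.133],"fingers":-0.95},{"travel":[-0.32,0.085,0],"rot":[0,0,-0.18],"fingers":-0.95},{"travel":[-0.356,0.1,0],"rot":[0,0,-0.2],"fingers":-0.95},{"travel":[-0.356,0.1,0],"rot":[0,0,-0.2],"fingers":-0.95},{"travel":[-0.356,0.1,0],"rot":[0,0,-0.2],"fingers":-0.95},{"travel":[-0.356,0.1,0],"rot":[0,0,-0.2],"fingers":-0.95}]'
python3 -m pendant '[{"travel":[0,0,0],"rot":[0,0,0],"fingers":-0.2},{"travel":[0,0,0],"rot":[0,0,0],"fingers":-0.2},{"travel":[0,0,0],"rot":[0,0,0],"fingers":-0.2},{"travel":[0,0,-0.1],"rot":[0,0,0],"fingers":-0.2},{"travel":[0,0,-0.3],"rot":[0,0,0],"fingers":-0.2},{"travel":[0,0,-0.6],"rot":[0,0,0],"fingers":-0.2},{"travel":[0,0,-0.9],"rot":[0,0,0],"fingers":-0.2},{"travel":[0,0,-0.9],"rot":[0,0,0],"fingers":-0.2}]'
python3 - <<'E'
from h import *
plan()
for n in('top','scene'):
    im,d=env.read_camera(n); cv2.imwrite(f'pics/{n}_f.png',im)
    if n=='top': a=im
cv2.imwrite('pics/fin.png',cv2.resize(np.vstack([a[60:300,100:420],im[60:300,100:420]]),(800,1200))[::2,::2])
cv2.imwrite('pics/fin.png',np.hstack([cv2.resize(a[60:280,100:420],(400,275)),cv2.resize(im[100:320,100:420],(400,275))]))
E
```

```text
clock: 21.25
tcp_pos: [0.4535, -0.435, 0.1645]
orientation: [0.001, 0.713, 0.701, -0.001]
wrist_force: [-4.4, 0.4, 5.6]
finger_gap: 0.0097
grip_force: 49.4
clock: 22.05
tcp_pos: [0.4554, -0.4364, 0.2777]
orientation: [0.005, 0.713, 0.701, -0.0]
wrist_force: [1.1, -1.2, 1.8]
finger_gap: 0.0343
grip_force: 0.0
t 22.05 tcp [ 0.4554 -0.4364  0.2777] psi 89.0 zdir [ 0.007 -0.008 -1.   ] gap 0.0343 F [ 1.1 -1.2  1.8] j [-0.89  0.41  0.26  1.4   0.    0.7 ]
```

View pics/fin.png

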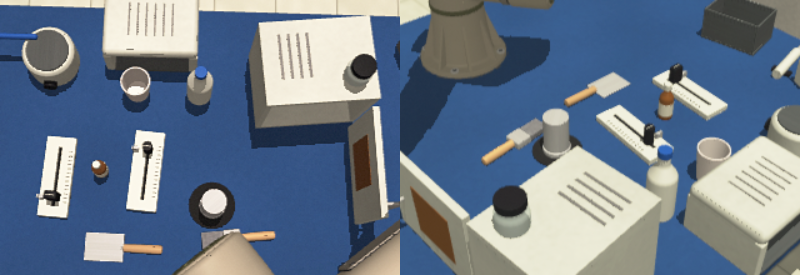

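```bash
python3 -c "
from workcell import env
print(env.hand_in())"
```

```text
the job is handed in; nothing more can be done
None
```

The job is handed in at about 22 s of the 69 s: both grips measure within about 1 mm of their clips, the flask stands on the middle of the mat, and the door was opened last to about 84°; I have no verdict, as the hand-in returned none.

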